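Clear the chapati board and lay out for rolling

TASK

Get the chapati corner ready for rolling: take apart the stack on the round board, standing the plastic tumbler in the middle of the cork coaster, the ceramic bowl in the middle of the smaller steel plate and the closed steel tin in the middle of the larger steel plate, and lay the rolling pin over the middle of the cleared board. Set the bowl down gently rather than dropping it, tip nothing over, and leave the oil bottle and the mug where they stand.

Things in the scene. Friction and masses are not known exactly. Their poses are not given: they have to be found in the camera images.
- tumbler_mid (a point): Top of the stack: an open red plastic drinking tumbler, standing upright in the bowl. Height 90 mm, outer diameter 40 mm at the base widening evenly to 54 mm at the rim, wall 3 mm, about 60 g. The point is on its axis half-way up (45 mm over its underside); its z axis points out of its mouth.
- bowl_mid (a point): Middle of the stack: a small white ceramic bowl, standing on the tin's lid with the tumbler in it. Height 38 mm, outer diameter 48 mm at the foot, 62 mm at 12 mm up, 66 mm at the rim; wall 4 mm, floor 5 mm thick; about 140 g. The point is on its axis half-way up (19 mm over its underside); its z axis points out of its mouth.
- tin_mid (a point): Bottom of the stack: a closed rectangular steel tin, its lid pressed on (one solid piece), lying flat on the round board. 100 mm long (its x axis), 60 mm wide (its y axis), 48 mm high (z, lid up), about 300 g. The point is at its centre, 24 mm over its underside.
- pin_mid (a point): A dark mahogany rolling pin lying loose on the counter, 260 mm long: a barrel of diameter 36 mm and length 160 mm, then a turned handle of diameter 20 mm at each end; about 220 g. The point is at its centre, on its axis, 18 mm over what it lies on; its x axis runs along the pin. It lies still where it is put down.
- board: The round wooden rolling board (chapati board), diameter 220 mm, on three short feet, loose, about 1 kg; its flat top is 26 mm over the counter. Origin: centre of its underside, at counter level; z up. At the start the stack stands near its middle; cleared, it takes the rolling pin, whose ends reach a little past its edge.
- coaster: The cork coaster, a flat disc of diameter 100 mm and thickness 6 mm lying on the counter, fixed. Origin: centre of its underside; its top is 6 mm higher. Place of the tumbler.
- small_plate: The smaller of the two round steel plates, diameter 150 mm, empty, loose, about 200 g. Origin: centre of its underside; its inner floor is 3 mm higher, flat to a radius of about 60 mm, and its sloping rim 16 mm high. Place of the bowl.
- large_plate: The larger of the two round steel plates, diameter 190 mm, empty, loose, about 300 g. Origin: centre of its underside; its inner floor is 3 mm higher, flat to a radius of about 80 mm, and its sloping rim 18 mm high. Place of the tin.
- oil_bottle: An amber glass bottle of cooking oil standing beyond the board, diameter 58 mm, height 190 mm. Origin: centre of its underside. Not to be moved.
- mug: A blue ceramic mug standing at the left, diameter 80 mm, height 92 mm, with a handle reaching about 35 mm out on its +y side. Origin: centre of its underside. Not to be moved.
There are look-alikes about, which are no part of the job. What is shaped like the part that bears bowl_mid but green or pink is not meant. Leave any purple look-alike of the part that bears tin_mid alone.

How it is judged:
At the end, for the whole second after the job is handed in: Tumbler upright on the coaster, bowl upright on the smaller plate, tin flat and lid up on the larger plate, pin lying on the board; each centre within 15 mm, seen from above, of its place's centre and within 5 mm of its resting height; all released and at rest (horizontal distance between tumbler_mid and coaster below 0.015 m and z of tumbler_mid in the frame of coaster between 0.046 and 0.056 m and angle between each of tumbler_mid, bowl_mid, tin_mid's own z axis and vertical below 0.1 rad and horizontal distance between bowl_mid and small_plate below 0.015 m and z of bowl_mid in the frame of small_plate between 0.017 and 0.027 m and horizontal distance between tin_mid and large_plate below 0.015 m and z of tin_mid in the frame of large_plate between 0.022 and 0.032 m and horizontal distance between pin_mid and board below 0.015 m and z of pin_mid in the frame of board between 0.039 and 0.049 m and linear speed of each of tumbler, bowl, tin, pin below 0.02 m/s and contact force between each of tumbler, bowl, tin, pin and the fingers below 0.1 N); the robot touches nothing.
It fails at once if the oil bottle is moved more than 20 mm (distance of oil_bottle from where it was at the start of the episode above 0.02 m).
It fails at once if the mug is moved more than 20 mm (distance of mug from where it was at the start of the episode above 0.02 m).
It fails at once if the tumbler, the bowl or the tin is tipped more than 50 degrees (angle between any of tumbler_mid, bowl_mid, tin_mid's own z axis and vertical above 0.87 rad).
It fails at once if the bowl is dropped: it comes down on the smaller plate faster than 0.6 m/s (horizontal distance between bowl_mid and small_plate below 0.075 m and z of bowl_mid in the frame of small_plate below 0.045 m and linear speed of bowl above 0.6 m/s).
It also fails if it takes over 128 s, if anything falls off the work surface, if the arm or the gripper's body presses on something with over 40 N, if the wrist force passes 120 N, or if a joint passes its speed limit or range.

ROBOT

A 6-joint arm with a two-finger parallel gripper is mounted at the origin on the work surface. World frame = base frame: x ahead of the robot, y to its left, z up, the work surface at z = 0. Lengths are in m, angles in rad, forces in N, time in s.
With the tool pointing down it reaches from about 0.375 to 0.975 m from the base axis. Payload 3.8 kg.
Tool frame: the origin (TCP) lies midway between the tips of the shut fingers; the grasp point (between the pads) lies 19 mm behind it; z points along the fingers, y is the line along which they close (so a half turn about z gives the same grasp; the last joint's range is limited). The gripper opens to 88 mm and grips with 3 to 60 N. Pads are 18 mm wide; open, the fingers measure 123 mm over their backs; the gripper's body (75 mm by 187 mm) begins 45 mm behind the grasp point.
Start: joints at [1.231, 0.264, 1.604, -0, 1.274, -0.037], TCP at [0.201, 0.644, 0.239] pointing down, gripper open.
Joint ranges: [-2.63, 2.63], [-0.94, 2.18], [0.31, 2.57], [-1.31, 4.45], [0, 2.66], [-2.55, 2.55]. Speed limits (rad/s): [2.57, 2.57, 3.14, 3.14, 3.14, 3.14].

INTERFACE

Orientations are given as a rotation vector (axis times angle).
In Python, from cell import manip, inverse_kinematics, cams, order gives the robot as it stands. Calls block until the motion is done:
- manip.move_pose(position, orientation): joint-space move of the TCP to a pose.
- manip.move_linear(position, rate=0.15, rot=None): straight line of the TCP; rot=None keeps the orientation; rate is the mean speed in m/s.
- manip.set_joints(angles): joint-space move.
- manip.set_gripper(opening, force=None): finger opening in m; force is the grip in N (None keeps the last); returns when the fingers have stopped.
- manip.dwell(seconds).
- inverse_kinematics(position, orientation): joint angles nearest the present ones, or None.
- manip.state(): the state.
- cams.capture(name): name is "scene" or "top" or "wrist"; returns a dict with "image" (480x640x3 uint8, blue, green, red), "z_map" (480x640 float32, m along the optical axis (not along the pixel's ray), 0 where there is no reading), "intrinsics" (3x3 intrinsics, pixels), "position" and "orientation" of the camera in the world; the wrist camera has in their place "T_tool_cam" (4x4, takes a point from camera to tool coordinates, whose origin is the TCP and whose axes are the flange's). Camera axes: x right, y down, z forward; pixel columns grow to the right and rows downward; lengths in m; the calibration is good to about 2 mm. A picture is of the moment at which its call begins: read the wrist's pose just before it.
A pose or a line that the arm cannot do raises manip.IKError and nothing moves.
- order.close_job(): hands the job in; it is judged then, once.
The state is a dict: "clock": time; "joint_pos": joint angles; "joint_velocities": joint speeds; "tau": joint torques, N m; "tool_pos": TCP position; "tcp_rot": TCP orientation; "contact_force": force on the tool from outside, world axes, zero at the start; "moment": the same for the moment, N m; "gripper_width": finger opening in m; "grasp_force": force on a finger pad.
Only numpy, scipy, OpenCV 4.12 (cv2) and the standard library are available. Lean on these libraries where they do the work, as an engineer would, in place of code of your own. Each camera call takes 0.05 s, during which the arm holds its last target. There are 200 camera calls.

## Working session

There is one attempt and no reset: what is moved stays moved. The work goes in short steps, each a Python script; the robot and the scene stay as the last script left them, time stands still between calls to the robot, and variables do not carry over. Pictures are saved under pics/ and viewed, at most 14 in all, crops included, and the job is handed in when it is done.

```bash
ls; mkdir -p pics
python3 - <<'E'
from cell import manip,cams
import cv2,pickle
d={}
for n in("scene","top"):
    c=cams.capture(n); d[n]=c; cv2.imwrite(f"pics/{n}0.png",c["image"]); print(n,c["position"],c["orientation"],c["intrinsics"].tolist() if hasattr(c["intrinsics"],'tolist') else c["intrinsics"])
pickle.dump(d,open("d0.pkl","wb"))
print(manip.state())
E
```

```text
pics
scene [ 1.03806135 -0.79939145  0.81617488] [-2.10808371 -0.61551782  0.34669046] [[559.3248356088444, 0.0, 313.1978719499739], [0.0, 559.3248356088444, 233.93042192594444], [0.0, 0.0, 1.0]]
top [0.29582872 0.05711299 1.33300125] [-2.14712793  2.13255016 -0.14099866] [[531.8004599507955, 0.0, 324.3802900699476], [0.0, 531.8004599507955, 241.75022728156338], [0.0, 0.0, 1.0]]
{'clock': 0.1, 'joint_pos': array([ 1.23106598e+00,  2.64675429e-01,  1.60518893e+00, -1.65839670e-05,
        1.27371899e+00, -3.68568935e-02]), 'joint_velocities': array([ 0.00018167, -0.00094136, -0.00325995, -0.00133732,  0.00024032,
       -0.00142415]), 'tau': array([ 1.04279327e-04, -5.03617215e+01, -3.58074296e+01,  7.30405468e-02,
        2.33443984e-02, -3.82289102e-05]), 'tool_pos': array([0.20109872, 0.64369234, 0.23754032]), 'tcp_rot': array([-4.73874527e-01, -3.10528494e+00,  3.07603071e-03]), 'contact_force': array([-0.17685868, -0.20296048, -0.83148689]), 'moment': array([ 0.06853891,  0.02899945, -0.04095569]), 'grasp_force': 0.0, 'gripper_width': 0.08793401153226983}
```

View pics/top0.png

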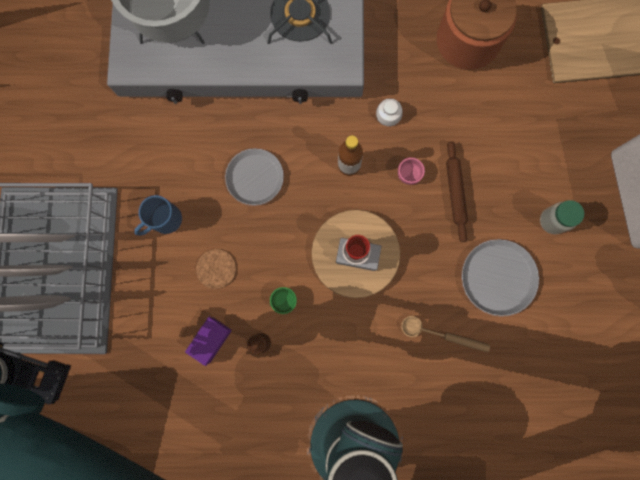

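View pics/scene0.png

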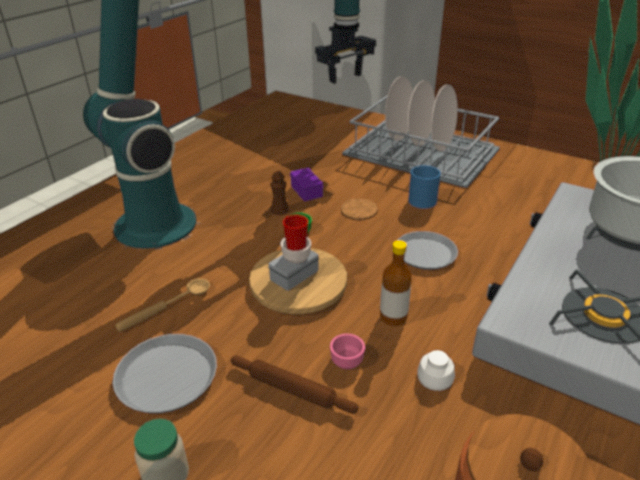

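Top view: the stack's red tumbler is at (357,247) on the white bowl and grey tin, on the board at (356,253). The coaster is at (216,268), small plate (255,177), large plate (500,277), pin (457,191), oil bottle (350,155) and mug (158,213). Look-alikes to leave: green bowl (284,300), pink bowl (411,170) and purple tin (208,341). The bowl and tin I want are the white and grey ones at (357,250).

```bash
cat > h.py <<'E'
import numpy as np,cv2
from scipy.spatial.transform import Rotation as R
def cloud(c,T=None):
    K=c["intrinsics"];z=c["z_map"];v,u=np.mgrid[:480,:640]
    P=np.stack([(u-K[0,2])/K[0,0]*z,(v-K[1,2])/K[1,1]*z,z],-1)
    if T is None: T=camT(c)
    W=P@T[:3,:3].T+T[:3,3]; W[z<=0]=np.nan; return W
def camT(c):
    T=np.eye(4);T[:3,:3]=R.from_rotvec(c["orientation"]).as_matrix();T[:3,3]=c["position"];return T
def wristT(s,c):
    T=np.eye(4);T[:3,:3]=R.from_rotvec(s["tcp_rot"]).as_matrix();T[:3,3]=s["tool_pos"];return T@c["T_tool_cam"]
def ray(c,T,uv,h):
    K=c["intrinsics"];uv=np.asarray(uv,float).reshape(-1,2)
    d=np.c_[(uv[:,0]-K[0,2])/K[0,0],(uv[:,1]-K[1,2])/K[1,1],np.ones(len(uv))]@T[:3,:3].T
    return T[:3,3]+d*((h-T[2,3])/d[:,2])[:,None]
def circ(P):
    c,(w,h),a=cv2.fitEllipse(P[:,:2].astype(np.float32)*1000); return np.array(c)/1000,w/1000,h/1000
E
python3 - <<'E'
import pickle
from h import *
d=pickle.load(open("d0.pkl","rb"))
c=d["top"];W=cloud(c);im=c["image"];hsv=cv2.cvtColor(im,cv2.COLOR_BGR2HSV).astype(int);T=camT(c)
W2=cloud(d["scene"])
for n,p in dict(tum=(357,247),counter=(300,400),board=(330,270),tin=(372,259),coaster=(216,268),sp=(255,177),lp=(500,277),pin=(457,191),oil=(352,142),pink=(411,170),green=(284,300)).items():
    print(n,W[p[1],p[0]].round(4), [hsv[p[1],p[0]].tolist()])
def seg(mask,box):
    m=np.zeros((480,640),np.uint8);x0,y0,x1,y1=box;m[y0:y1,x0:x1]=mask[y0:y1,x0:x1]
    m=cv2.morphologyEx(m,cv2.MORPH_OPEN,np.ones((3,3)))
    cs=cv2.findContours(m,0,2)[0];return cv2.convexHull(max(cs,key=cv2.contourArea))[:,0],m
S=hsv[...,1]
for n,box,mask,h in [("sp",(215,140,295,215),S<75,.014),("lp",(450,230,550,325),S<75,.016),("coaster",(190,245,242,292),(W[...,2]>.003),.006),("coasterC",(190,245,242,292),(hsv[...,2]>140)|(S<150),.006),("board",(300,205,410,300),W[...,2]>.015,.026),("boardC",(300,205,410,300),(hsv[...,2]>130),.026),("red",(335,225,380,270),((hsv[...,0]<8)|(hsv[...,0]>172))&(S>170),.2)]:
    q,m=seg(mask.astype(np.uint8),box)
    print(n,[np.round(a,4) for a in circ(ray(c,T,q,h))],len(q))
# pin: depth
z=W[...,2]
for cl,nm,box in((W,"top",(.55,.75,-.35,-.12)),(W2,"scene",(.55,.75,-.35,-.12))):
    P=cl.reshape(-1,3);P=P[~np.isnan(P[:,0])]
    k=P[(P[:,0]>.45)&(P[:,0]<.8)&(P[:,1]>-.3)&(P[:,1]<-.1)&(P[:,2]>.015)&(P[:,2]<.05)]
    print(nm,len(k),k.min(0),k.max(0),cv2.minAreaRect((k[:,:2]*1000).astype(np.float32)))
    for lo,hi in((.19,.25),(.1,.123),(.065,.08),(.021,.03)):
        t=P[(np.hypot(P[:,0]-.46,P[:,1]-0)<.14)&(P[:,2]>lo)&(P[:,2]<hi)]
        print(lo,len(t),t.min(0).round(3),t.max(0).round(3),np.median(t,0).round(3)) if len(t) else 0
E
python3 - <<'E'
import cv2
im=cv2.imread('pics/scene0.png')[190:420,200:420];t=cv2.imread('pics/top0.png')[130:320,270:480]
import numpy as np
a=cv2.resize(im,(400,418));b=cv2.resize(t,(400,418));cv2.imwrite('pics/crop0.png',np.hstack([a,b]))
E
```

```text
tum [ 0.466  -0.0026  0.0853] [[4, 182, 94]]
counter [ 0.1015  0.1322 -0.0011] [[12, 140, 109]]
board [0.4164 0.0612 0.0269] [[15, 111, 161]]
tin [ 0.439  -0.0388  0.0731] [[8, 10, 100]]
coaster [0.4214 0.3473 0.0067] [[13, 127, 141]]
sp [0.6575 0.256  0.0038] [[8, 7, 140]]
lp [ 0.4037 -0.3621  0.0045] [[0, 5, 142]]
pin [ 0.6154 -0.2544  0.0344] [[11, 148, 93]]
oil [0.6874 0.0134 0.1921] [[22, 168, 211]]
pink [ 0.6768 -0.1449  0.0072] [[173, 111, 133]]
green [0.3427 0.1747 0.0097] [[62, 117, 83]]
sp [array([0.6571, 0.2569]), np.float64(0.1497), np.float64(0.1501)] 32
lp [array([ 0.4032, -0.3586]), np.float64(0.1896), np.float64(0.1907)] 36
coaster [array([0.4211, 0.3477]), np.float64(0.0964), np.float64(0.0996)] 20Traceback (most recent call last):
  File "<stdin>", line 15, in <module>
  File "h.py", line 17, in circ
    c,(w,h),a=cv2.fitEllipse(P[:,:2].astype(np.float32)*1000); return np.array(c)/1000,w/1000,h/1000
              ~~~~~~~~~~~~~~^^^^^^^^^^^^^^^^^^^^^^^^^^^^^^^^^
cv2.error: OpenCV(4.12.0) /io/opencv/modules/imgproc/src/shapedescr.cpp:361: error: (-201:Incorrect size of input array) There should be at least 5 points to fit the ellipse in function 'fitEllipseNoDirect'
```

View pics/crop0.png

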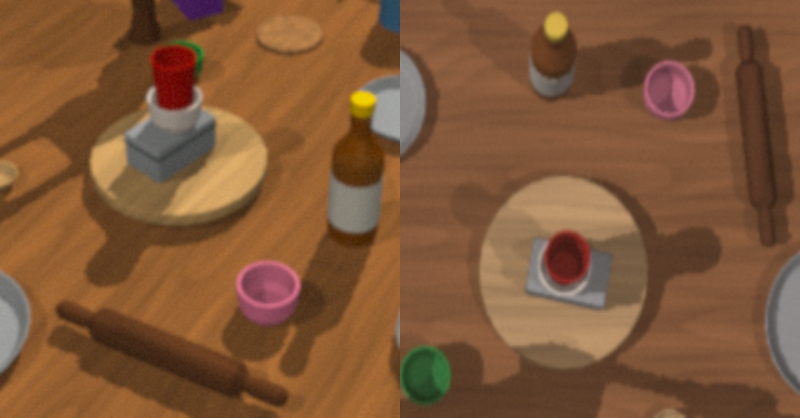

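The crop confirms the choice: the red tumbler stands in the white bowl on the grey tin. The pink and green bowls stand apart, and the pin has dark, clear ends. I'll finish the numbers.

Run:
```python
import pickle
from h import *
d=pickle.load(open("d0.pkl","rb"))
c=d["top"];W=cloud(c);hsv=cv2.cvtColor(c["image"],cv2.COLOR_BGR2HSV).astype(int);T=camT(c);z=W[...,2]
W2=cloud(d["scene"])
def hull(mask,box):
    m=np.zeros((480,640),np.uint8);x0,y0,x1,y1=box;m[y0:y1,x0:x1]=mask[y0:y1,x0:x1]
    m=cv2.morphologyEx(m,cv2.MORPH_OPEN,np.ones((3,3)))
    return cv2.convexHull(max(cv2.findContours(m,0,2)[0],key=cv2.contourArea))[:,0]
for n,box,mask,h in [("board",(300,205,410,300),z>.015,.026),("red",(335,225,380,270),((hsv[...,0]<8)|(hsv[...,0]>172))&(hsv[...,1]>150),.19),("bowl",(335,225,385,272),z>.09,.112)]:
    q=hull(mask,box);print(n,[np.round(a,4) for a in circ(ray(c,T,q,h))],len(q))
q=hull((z>.05),(330,220,390,275));r=cv2.minAreaRect((ray(c,T,q,.074)[:,:2]*1000).astype(np.float32));print("tin",r)
for nm,cl in(("top",W),("scene",W2)):
    P=cl.reshape(-1,3);P=P[~np.isnan(P[:,0])]
    k=P[(P[:,0]>.48)&(P[:,0]<.76)&(P[:,1]>-.32)&(P[:,1]<-.19)&(P[:,2]>.012)&(P[:,2]<.05)]
    print(nm,"pin",len(k),k.max(0).round(3),cv2.minAreaRect((k[:,:2]*1000).astype(np.float32)))
    for lo,hi in((.155,.22),(.1,.12),(.066,.082)):
        t=P[(np.hypot(P[:,0]-.455,P[:,1])<.09)&(P[:,2]>lo)&(P[:,2]<hi)]
        if len(t): print(lo,len(t),t.min(0).round(3),t.max(0).round(3),np.median(t,0).round(3))
        if lo<.07: print(cv2.minAreaRect((t[:,:2]*1000).astype(np.float32)))
    for a,r0 in(((.69,.01),.06),((.57,.45),.1)):
        t=P[(np.hypot(P[:,0]-a[0],P[:,1]-a[1])<r0)&(P[:,2]>.05)]
        if len(t): print("obst",len(t),t.min(0).round(3),t.max(0).round(3))
```

```text
board [array([ 0.4597, -0.0016]), np.float64(0.2179), np.float64(0.2184)] 43
red [array([0.4533, 0.0017]), np.float64(0.0491), np.float64(0.0524)] 19
bowl [array([ 0.4649, -0.0025]), np.float64(0.053), np.float64(0.0626)] 14
tin ((459.2196044921875, -7.532661437988281), (100.18940734863281, 76.2384033203125), 79.35176849365234)
top pin 1236 [ 0.749 -0.231  0.044] ((610.083251953125, -259.9584655761719), (278.7196350097656, 57.289466857910156), 13.915563583374023)
0.155 138 [ 0.431 -0.026  0.156] [0.482 0.026 0.176] [ 0.463 -0.003  0.168]
0.1 151 [ 0.423 -0.031  0.1  ] [0.479 0.033 0.12 ] [0.452 0.003 0.112]
0.066 562 [ 0.415 -0.061  0.066] [0.49  0.047 0.082] [ 0.445 -0.022  0.074]
((452.61474609375, -6.59918212890625), (100.13410949707031, 60.431034088134766), 79.60987091064453)
obst 675 [ 0.66  -0.014  0.05 ] [0.713 0.043 0.197]
obst 597 [0.506 0.439 0.05 ] [0.588 0.531 0.098]
scene pin 2279 [ 0.751 -0.235  0.042] ((611.9613037109375, -263.02911376953125), (279.474365234375, 53.71449279785156), 13.473931312561035)
0.155 324 [ 0.432 -0.029  0.155] [0.486 0.027 0.173] [ 0.459 -0.     0.164]
0.1 306 [ 0.424 -0.034  0.1  ] [0.49  0.031 0.12 ] [ 0.471 -0.019  0.111]
0.066 547 [ 0.416 -0.063  0.066] [0.493 0.041 0.082] [ 0.466 -0.032  0.075]
((455.1009521484375, -8.346141815185547), (103.14525604248047, 63.23850631713867), 79.23287963867188)
obst 1507 [ 0.666 -0.019  0.05 ] [0.723 0.03  0.193]
obst 740 [0.51  0.435 0.05 ] [0.593 0.525 0.095]
```

```bash
cat >> h.py <<'E'
from cell import manip,inverse_kinematics,cams
def ori(closing):
    "tool-down rotvec whose closing line (tool y) lies at world angle closing; half-turn chosen by least j6"
    best=None
    for k in(0,np.pi):
        yield_=(R.from_euler('z',closing-np.pi/2+k)*R.from_euler('x',np.pi)).as_rotvec()
        q=inverse_kinematics([.55,0,.3],yield_)
        if q is not None and(best is None or abs(q[5])<best[0]): best=(abs(q[5]),yield_)
    return best[1]
def look(name):
    s=manip.state();c=cams.capture("wrist");cv2.imwrite(f"pics/{name}.png",c["image"]);return c,wristT(s,c)
def st(msg=""):
    s=manip.state();print(msg,"t",round(s["clock"],1),"p",s["tool_pos"].round(4),"w",round(s["gripper_width"],4),"gf",round(s["grasp_force"],1),"F",s["contact_force"].round(1));return s
def safe(p,o,zs):
    "rise, travel, arrive over p at height zs"
    s=manip.state();
    if s["tool_pos"][2]<zs-.005: manip.move_linear([*s["tool_pos"][:2],zs],.3)
    manip.move_pose([p[0],p[1],zs],o)
E
python3 - <<'E'
from h import *
import pickle
o=ori(np.pi/2)
safe((.43,-.0),o,.36);manip.dwell(.3);st()
c,T=look("w1");print(c["T_tool_cam"].round(3),c["intrinsics"][0,0]);pickle.dump((c,T),open("w1.pkl","wb"))
P=cloud(c,T).reshape(-1,3);P=P[~np.isnan(P[:,0])]
for lo,hi in((.16,.18),(.105,.118),(.068,.08)):
    t=P[(np.hypot(P[:,0]-.457,P[:,1])<.09)&(P[:,2]>lo)&(P[:,2]<hi)]
    if len(t): print(lo,len(t),t.min(0).round(4),t.max(0).round(4),np.median(t,0).round(3),cv2.minEnclosingCircle((t[:,:2]*1000).astype(np.float32)))
E
```

```text
t 3.4 p [4.301e-01 3.000e-04 3.600e-01] w 0.088 gf 0.0 F [-0.2 -0.9 -0. ]
[[ 0.    -0.949 -0.316  0.082]
 [ 1.     0.     0.001 -0.002]
 [-0.001 -0.316  0.949 -0.146]
 [ 0.     0.     0.     1.   ]] 399.72712339065
0.16 873 [ 0.4309 -0.0253  0.16  ] [0.4835 0.0272 0.1708] [0.452 0.001 0.168] ((457.2800598144531, 1.050260305404663), 26.69288444519043)
0.105 663 [ 0.4374 -0.0307  0.1051] [0.4879 0.0342 0.1179] [0.468 0.002 0.111] ((456.4404602050781, 1.6545095443725586), 32.718666076660156)
0.068 2002 [ 0.4157 -0.0602  0.0682] [0.4915 0.0477 0.08  ] [ 0.46  -0.036  0.073] ((453.50482177734375, -6.36226224899292), 56.71138381958008)
```

View pics/w1.png

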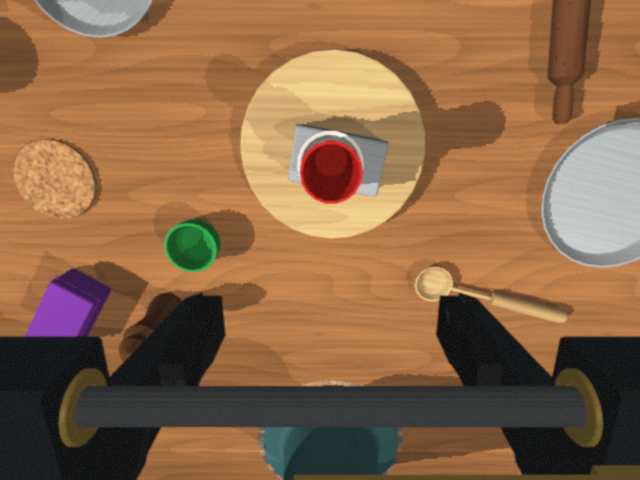

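The wrist view shows the red rim at (331,171), the white bowl just behind it, and the grey tin below. The fingers are clear of everything. Now I pick the tumbler and stand it on the coaster.

Run:
```python
from h import *
o=ori(np.pi/2)
x,y=.457,.001
manip.move_pose([x,y,.22],o);manip.move_linear([x,y,.125],.12);manip.dwell(.2);st("down")
manip.set_gripper(.03,10);st("grip")
manip.move_linear([x,y,.16],.05);manip.move_linear([x,y,.25],.2);st("up")
c,T=look("w2")
manip.move_linear([.4211,.3477,.25],.25,ori(np.pi/2));manip.move_linear([.4211,.3477,.08],.15);manip.dwell(.2)
st("above");manip.move_linear([.4211,.3477,.0535],.04);s=st("placed")
```

```text
down t 5.2 p [0.4577 0.001  0.1259] w 0.0882 gf 0.0 F [ 0.  -0.1  0.3]
grip t 5.8 p [0.457  0.0009 0.125 ] w 0.0531 gf 10.0 F [-0.6  0.3  0.7]
up t 7.3 p [0.4565 0.001  0.2491] w 0.0531 gf 10.0 F [-0.5 -0.  -0.7]
above t 10.3 p [0.4217 0.3482 0.081 ] w 0.0532 gf 10.0 F [0.2 0.3 0.2]
placed t 11.2 p [0.4212 0.3478 0.0535] w 0.0526 gf 10.0 F [-0.1  0.4 -1.5]
```

View pics/w2.png

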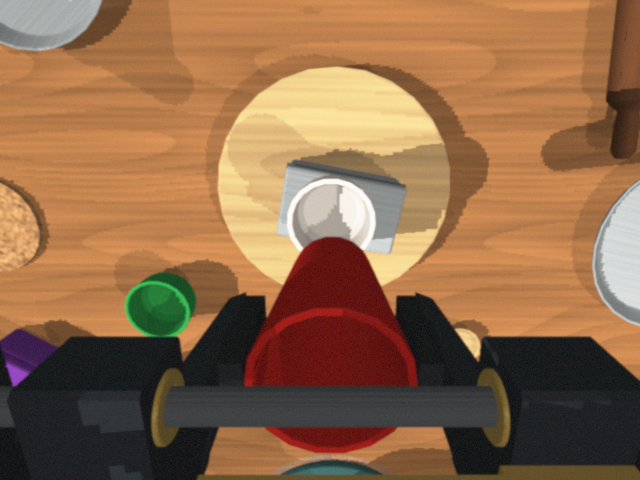

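The tumbler is held between the pads with its mouth at (330,375). The bowl has stayed on the tin at (331,217). Now I release, check the tumbler from above, and go for the bowl.

Run:
```python
from h import *
o=ori(np.pi/2)
manip.move_linear([.4211,.3477,.0515],.03);st("press")
manip.set_gripper(.07);manip.dwell(.2);st("rel")
manip.move_linear([.4211,.3477,.25],.2)
s=manip.state();manip.move_linear([.38,.31,.32],.3);manip.dwell(.3)
c,T=look("w3");P=cloud(c,T).reshape(-1,3);P=P[~np.isnan(P[:,0])]
P=P[np.hypot(P[:,0]-.4211,P[:,1]-.3477)<.09]
t=P[(P[:,2]>.09)&(P[:,2]<.11)];print("rim",len(t),t.max(0),cv2.minEnclosingCircle((t[:,:2]*1000).astype(np.float32)))
t=P[(P[:,2]>.0035)&(P[:,2]<.01)];print("coaster",len(t),cv2.minEnclosingCircle((t[:,:2]*1000).astype(np.float32)))
safe((.42,0),o,.30);manip.dwell(.3);c,T=look("w4")
P=cloud(c,T).reshape(-1,3);P=P[~np.isnan(P[:,0])];P=P[np.hypot(P[:,0]-.457,P[:,1])<.09]
t=P[(P[:,2]>.107)&(P[:,2]<.12)];print("bowl",len(t),t.max(0),cv2.minEnclosingCircle((t[:,:2]*1000).astype(np.float32)))
t=P[(P[:,2]>.068)&(P[:,2]<.08)];print("tin",cv2.minAreaRect((t[:,:2]*1000).astype(np.float32)))
```

```text
press t 11.4 p [0.4215 0.348  0.052 ] w 0.0532 gf 10.0 F [0.6 0.1 1. ]
rel t 12.1 p [0.4211 0.3477 0.0515] w 0.07 gf 0.0 F [-0.3  0.5 -0.3]
rim 694 [0.44804665 0.37453744 0.09849007] ((421.889404296875, 348.3259582519531), 26.62749671936035)
coaster 4077 ((421.5776672363281, 349.24749755859375), 49.86277389526367)
bowl 1240 [0.48787234 0.03423533 0.11356615] ((455.9047546386719, 1.7693617343902588), 32.79264450073242)
tin ((453.5972900390625, -5.977630615234375), (100.06719970703125, 60.105201721191406), 79.26123809814453)
```

View pics/w3.png

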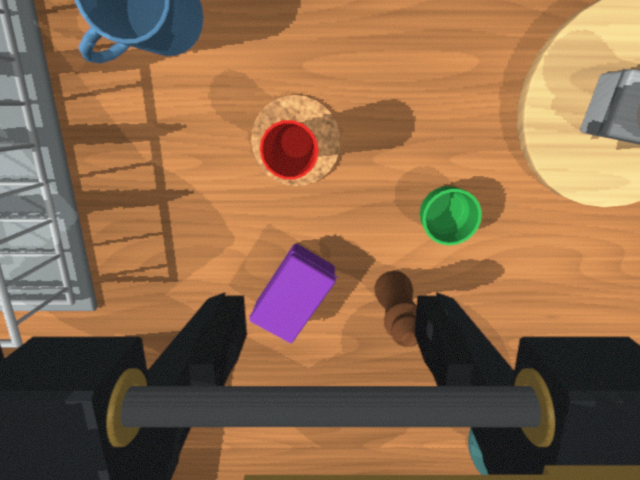

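The tumbler at (289,150) stands upright and centred on the coaster. Now the bowl.

Run:
```python
from h import *
o=ori(np.pi/2)
x,y=.456,.0018;px,py=.6571,.2569
manip.set_gripper(.088);manip.move_pose([x,y,.18],o);manip.move_linear([x,y,.081],.12);manip.dwell(.2);st("down")
manip.set_gripper(.04,20);st("grip")
manip.move_linear([x,y,.11],.05);manip.move_linear([x,y,.2],.2);st("up")
manip.move_linear([px,py,.2],.2);manip.dwell(.2);st("over");manip.move_linear([px,py,.05],.12);manip.move_linear([px,py,.0115],.03);st("placed")
c,T=look("w5")
for i in range(4):
    s=manip.state()
    if s["contact_force"][2]>3: break
    manip.move_linear([px,py,.0112-.0007*i],.02);manip.dwell(.1);st("press")
manip.set_gripper(.078);manip.dwell(.3);st("rel")
manip.move_linear([px,py,.08],.06);manip.move_linear([px-.04,py,.30],.3);manip.dwell(.3)
c,T=look("w6");P=cloud(c,T).reshape(-1,3);P=P[~np.isnan(P[:,0])];P=P[np.hypot(P[:,0]-px,P[:,1]-py)<.1]
t=P[(P[:,2]>.035)&(P[:,2]<.05)];print("bowl",len(t),t.max(0),cv2.minEnclosingCircle((t[:,:2]*1000).astype(np.float32)))
t=P[(P[:,2]>.013)&(P[:,2]<.022)];print("plate",len(t),cv2.minEnclosingCircle((t[:,:2]*1000).astype(np.float32)))
```

```text
down t 17.7 p [0.4567 0.0018 0.0818] w 0.088 gf 0.0 F [-0.5 -0.8  0.7]
grip t 18.2 p [0.4561 0.0017 0.0811] w 0.0633 gf 19.9 F [-0.8 -0.2  1.7]
up t 19.6 p [0.4554 0.0018 0.1991] w 0.0633 gf 20.0 F [-0.2  0.1 -1.6]
over t 21.5 p [0.657  0.2563 0.2004] w 0.0633 gf 20.0 F [ 0.1  0.2 -2.2]
placed t 24.4 p [0.6574 0.257  0.0118] w 0.0633 gf 20.0 F [-0.7 -0.1 -1.8]
press t 24.8 p [0.6571 0.2569 0.0113] w 0.0631 gf 20.0 F [-0.3 -0.1 -0.9]
press t 25.1 p [0.6571 0.2569 0.0105] w 0.0634 gf 20.0 F [-1.  -0.1 -1.7]
press t 25.5 p [0.6572 0.257  0.0102] w 0.0633 gf 19.9 F [-0.7  0.7  1.7]
press t 25.8 p [0.6572 0.257  0.0101] w 0.063 gf 19.7 F [-2.4 -1.1  5.4]
rel t 26.5 p [0.6571 0.2569 0.009 ] w 0.078 gf 0.0 F [ 0.2 -0.1  0.3]
bowl 887 [0.68900509 0.29051865 0.04334623] ((657.3369140625, 258.0020446777344), 32.704349517822266)
plate 2278 ((657.0179443359375, 257.29718017578125), 74.6463623046875)
```

View pics/w6.png

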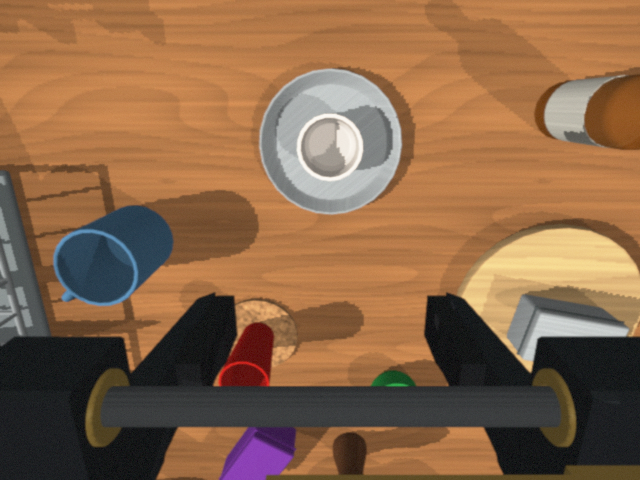

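The bowl at (331,148) sits centred in the smaller plate at (331,141). Next is the tin.

Run:
```python
from h import *
safe((.42,-.006),ori(np.pi/2),.30);manip.dwell(.3);c,T=look("w7")
P=cloud(c,T).reshape(-1,3);P=P[~np.isnan(P[:,0])];P=P[np.hypot(P[:,0]-.457,P[:,1])<.09]
t=P[(P[:,2]>.068)&(P[:,2]<.08)];(x,y),wh,a=cv2.minAreaRect((t[:,:2]*1000).astype(np.float32));print("tin",x,y,wh,a)
if wh[0]<wh[1]: a+=90
assert abs(a-79.4)<4 and np.hypot(x-453.6,y+6)<5
x/=1000;y/=1000;o=ori(np.radians(a-90));px,py=.4032,-.3590
manip.set_gripper(.088);manip.move_pose([x,y,.15],o);manip.move_linear([x,y,.036],.1);manip.dwell(.2);st("down")
manip.set_gripper(.04,40);st("grip")
manip.move_linear([x,y,.06],.05);manip.move_linear([x,y,.16],.2);st("up");look("w8")
manip.move_linear([px,py,.16],.2);manip.dwell(.2);st("over");manip.move_linear([px,py,.05],.12);manip.move_linear([px,py,.0145],.03);st("placed")
for i in range(5):
    if manip.state()["contact_force"][2]>3: break
    manip.move_linear([px,py,.0138-.0007*i],.02);manip.dwell(.1);st("press")
manip.set_gripper(.076);manip.dwell(.3);st("rel")
manip.move_linear([px,py,.1],.08);manip.move_linear([px-.02,py+.03,.30],.3,ori(np.pi/2));manip.dwell(.3)
c,T=look("w9");P=cloud(c,T).reshape(-1,3);P=P[~np.isnan(P[:,0])];P=P[np.hypot(P[:,0]-px,P[:,1]-py)<.12]
t=P[(P[:,2]>.045)&(P[:,2]<.06)];print("tin",len(t),t.min(0),t.max(0),cv2.minAreaRect((t[:,:2]*1000).astype(np.float32)))
t=P[(P[:,2]>.014)&(P[:,2]<.024)];print("plate",len(t),cv2.minEnclosingCircle((t[:,:2]*1000).astype(np.float32)))
```

```text
tin 453.54248046875 -6.0532073974609375 (100.14366149902344, 60.148563385009766) 79.27417755126953
down t 33.8 p [ 0.4541 -0.0061  0.0366] w 0.0876 gf 0.0 F [0.2 0.1 0.7]
grip t 34.3 p [ 0.4537 -0.0061  0.0361] w 0.0594 gf 40.0 F [-0.2 -0.3  0.7]
up t 35.6 p [ 0.4528 -0.006   0.159 ] w 0.0599 gf 40.0 F [-0.2  0.2 -3.7]
over t 37.8 p [ 0.4034 -0.3585  0.1601] w 0.0596 gf 40.0 F [-0.5 -0.4 -4.2]
placed t 40.2 p [ 0.4034 -0.3592  0.0148] w 0.0597 gf 40.0 F [ 0.   0.2 -3.4]
press t 40.5 p [ 0.4032 -0.3591  0.0139] w 0.0596 gf 40.0 F [-0.4  0.6 -3.3]
press t 40.9 p [ 0.4032 -0.359   0.0131] w 0.0597 gf 40.0 F [ 0.2 -0.2 -3. ]
press t 41.2 p [ 0.4032 -0.359   0.0131] w 0.0599 gf 40.0 F [-3.5  1.3  5.4]
rel t 42.0 p [ 0.4032 -0.359   0.0123] w 0.0759 gf 0.0 F [-0.2  0.8  0.7]
tin 6087 [ 0.36529394 -0.41239084  0.04534573] [ 0.4406496  -0.30517387  0.05320654] ((402.62359619140625, -358.97052001953125), (100.24739837646484, 60.28068161010742), 79.31549072265625)
plate 2772 ((403.0939636230469, -356.9981689453125), 94.65259552001953)
```

View pics/w9.png

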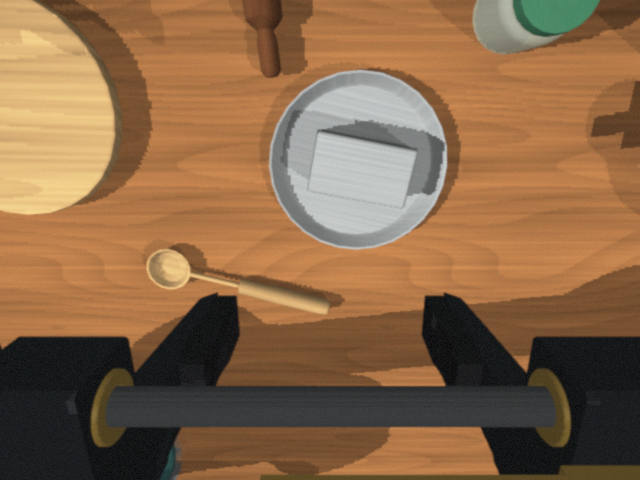

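The tin at (362,168) lies flat near the centre of the larger plate at (358,160), within about 2 mm. Next I measure the pin and the board from close up.

Run:
```python
from h import *
o=ori(np.pi/2)
def near(c,T,p,r):
    P=cloud(c,T).reshape(-1,3);P=P[~np.isnan(P[:,0])];return P[np.hypot(P[:,0]-p[0],P[:,1]-p[1])<r]
safe((.43,0),o,.33);manip.dwell(.3);P=near(*look("w10"),(.46,0),.13)
t=P[(P[:,2]>.02)&(P[:,2]<.03)];print("board",cv2.minEnclosingCircle((t[:,:2]*1000).astype(np.float32)),np.median(t[:,2]))
manip.move_pose([.58,-.25,.33],o);manip.dwell(.3);P=near(*look("w11"),(.615,-.255),.16)
for lo in(.02,.030):
    t=P[(P[:,2]>lo)&(P[:,2]<.05)&(P[:,1]<-.19)];q=(t[:,:2]*1000).astype(np.float32)
    print(lo,len(q),cv2.minAreaRect(q),cv2.fitLine(q,cv2.DIST_HUBER,0,.01,.01).ravel(),np.median(t[:,2]))
```

```text
board ((460.8177185058594, -1.1799821853637695), 109.85258483886719) 0.02548258679990756
0.02 6252 ((620.6348876953125, -256.79339599609375), (259.3692321777344, 35.708343505859375), 5.692649841308594) [ 9.9513829e-01  9.8487332e-02  6.3209906e+02 -2.5552469e+02] 0.031324141375432824
0.03 3522 ((620.6580810546875, -256.6141052246094), (168.01480102539062, 27.679590225219727), 5.724063873291016) [ 9.9507850e-01  9.9089861e-02  6.2590338e+02 -2.5614203e+02] 0.033897950102483365
```

View pics/w11.png

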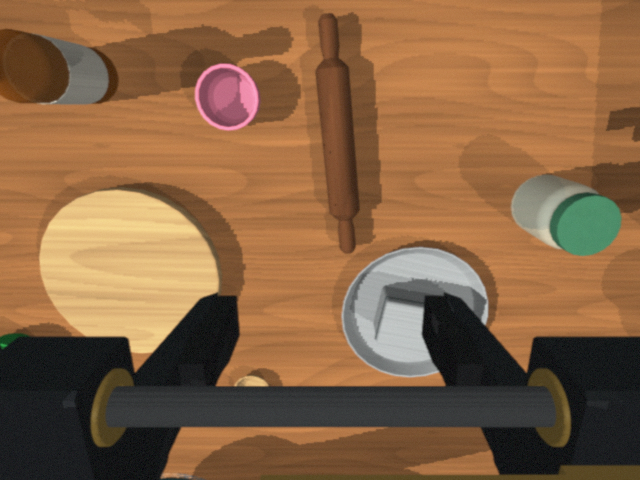

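The pin lies fully in view from (329,20) to (347,248), and its measured size, 259×36 mm, matches. I pick it up at its centre and lay it on the board.

Run:
```python
from h import *
o=ori(np.radians(95.7));x,y=.6206,-.2567;px,py=.4605,-.0012
manip.set_gripper(.07);manip.move_pose([x,y,.1],o);manip.move_linear([x,y,.005],.08);manip.dwell(.2);st("down")
manip.set_gripper(.015,40);st("grip")
manip.move_linear([x,y,.03],.05);manip.move_linear([x,y,.16],.2);st("up")
manip.move_linear([px,py,.16],.2,o);manip.dwell(.2);st("over");manip.move_linear([px,py,.06],.12);manip.move_linear([px,py,.0335],.03);st("placed")
for i in range(6):
    if manip.state()["contact_force"][2]>3: break
    manip.move_linear([px,py,.0328-.0007*i],.02);manip.dwell(.1);st("press")
manip.set_gripper(.06);manip.dwell(.3);st("rel")
manip.move_linear([px,py,.12],.08);manip.move_linear([px-.05,py,.36],.3,ori(np.pi/2));manip.dwell(.3)
c,T=look("w12");P=cloud(c,T).reshape(-1,3);P=P[~np.isnan(P[:,0])];P=P[np.hypot(P[:,0]-px,P[:,1]-py)<.15]
t=P[(P[:,2]>.035)&(P[:,2]<.08)];print("pin",len(t),t.max(0),cv2.minAreaRect((t[:,:2]*1000).astype(np.float32)))
t=P[(P[:,2]>.02)&(P[:,2]<.03)];print("board",cv2.minEnclosingCircle((t[:,:2]*1000).astype(np.float32)))
st()
```

```text
down t 51.2 p [ 0.621  -0.2569  0.0057] w 0.0701 gf 0.0 F [ 0.3 -0.1  0.1]
grip t 51.8 p [ 0.6206 -0.2569  0.005 ] w 0.0352 gf 40.0 F [-0.8 -1.  -0.1]
up t 53.3 p [ 0.6196 -0.2563  0.1585] w 0.0355 gf 40.0 F [-0.6 -0.3 -3.5]
over t 55.1 p [ 0.4608 -0.0017  0.16  ] w 0.0356 gf 40.0 F [ 0.6  0.1 -1.6]
placed t 57.1 p [ 0.4607 -0.0012  0.0337] w 0.0354 gf 40.0 F [ 0.6  0.6 -2.2]
press t 57.5 p [ 0.4606 -0.0012  0.0329] w 0.0354 gf 40.0 F [ 0.9 -0.7 -2.3]
press t 57.9 p [ 0.4605 -0.0012  0.0321] w 0.0352 gf 40.0 F [-0.7  0.  -1.4]
press t 58.2 p [ 0.4605 -0.0012  0.0314] w 0.0356 gf 40.0 F [-1.   0.3 -2.8]
press t 58.5 p [ 0.4607 -0.0012  0.031 ] w 0.0353 gf 40.0 F [-1.2  0.2  2.4]
press t 58.9 p [ 0.4607 -0.0012  0.0309] w 0.0357 gf 39.9 F [-3.3  0.5  8.2]
rel t 59.7 p [ 0.4605 -0.0012  0.03  ] w 0.0598 gf 0.0 F [-1.1 -0.1 -0.7]
pin 6476 [0.58967284 0.02470878 0.06340173] ((460.5511474609375, -0.3617286682128906), (259.4919738769531, 35.812286376953125), 5.6545090675354)
board ((460.48455810546875, -1.05250883102417), 109.88420104980469)
 t 62.3 p [ 0.4102 -0.0012  0.3589] w 0.06 gf 0.0 F [-0.1 -0.   0.7]
```

View pics/w12.png

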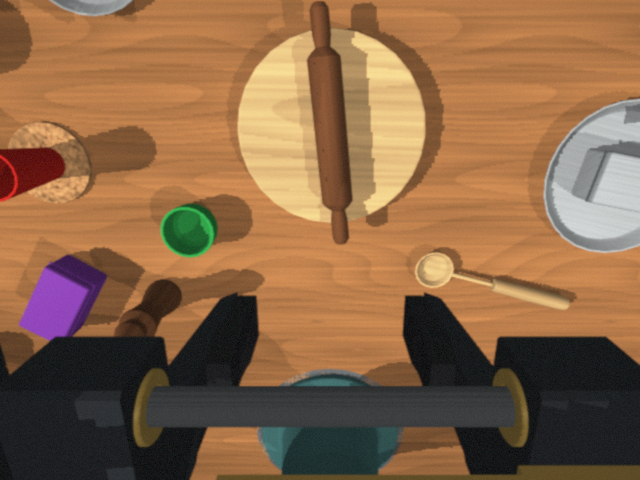

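The pin, from (320,5) to (340,240), lies over the board's middle. The tumbler at (30,175) still stands on its coaster; its lean in the picture is perspective. Everything is in place, so I hand in.

```bash
python3 -c "
from cell import order
print(order.close_job())"
```

```text
the job is handed in; nothing more can be done
None
```

The job is handed in, with no verdict returned: the tumbler, bowl, tin and pin each measured within about 2 mm of their place's centre after release, the bowl was lowered gently, and the oil bottle and mug were left alone.

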